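# Turn the specimen wheel to the camera and take the picture

## Robot

A 7-joint arm with a two-finger parallel gripper is mounted at the origin on the work surface. World frame = base frame: x ahead of the robot, y to its left, z up, the work surface at z = 0. Lengths are in m, angles in degrees, forces in N, time in s.
With the tool pointing down it reaches from about 0.35 to 0.775 m from the base axis. Payload 3.1 kg.
Tool frame: the origin (TCP) lies on the centre line of the jaws, within the pads' length; the fingertips stand 17 mm ahead of it and the grasp point (between the pads) lies 2 mm behind it (robot.tip_reach is the distance from the TCP to the fingertips, in m); z points along the fingers, y is the line along which they close (so a half turn about z gives the same grasp; the last joint's range is limited). The gripper opens to 85 mm and grips with 20 to 120 N. Pads are 22 mm wide; open, the fingers measure 114 mm over their backs; the gripper's body (76 mm by 85 mm) begins 54 mm behind the grasp point. The pads swing forward as they close: fully open they stand 13 mm farther back than shut.
Start: joints at [67.053, 17.813, 0.802, 86.603, -0.252, 75.585, -1.558], TCP at [0.193, -0.515, 0.248] pointing down, gripper open.
Joint ranges: [-154.91, 154.91], [-16.99, 109.72], [-72.82, 74.43], [7.12, 147.25], [-82.49, 262.49], [11.32, 116.49], [-174.64, 174.64]. Speed limits (degrees/s): [159.86, 159.86, 180, 180, 180, 180, 180].

## Interface

Orientations are given as [roll, pitch, yaw] about the fixed x, y, z axes, in that order (R = Rz(yaw) Ry(pitch) Rx(roll)).
In Python, from station import robot, fingers, vision, workorder, recognise gives the robot as it stands. Calls block until the motion is done:
- robot.move_to(position, orientation): joint-space move of the TCP to a pose.
- robot.line_to(position, orientation=None, velocity=0.15, f_stop=None): straight line of the TCP; orientation=None keeps the orientation; velocity is the mean speed in m/s. With f_stop (N) it stops when the force on the tool has changed by that much, and returns True; else False.
- robot.move_j(angles): joint-space move.
- fingers.gripper_to(opening, force=None): opening from 0.0 (shut) to 1.0 (fully open); force is the grip in N (None keeps the last); returns when the fingers have stopped.
- robot.pause(seconds).
- robot.inverse_kinematics(position, orientation): joint angles nearest the present ones, or None.
- vision.grab_frame(name): name is "side" or "top" or "wrist"; returns the picture (384x512x3 uint8, red, green, blue); there is no depth.
- vision.calibration(name): a dict with "mtx" (3x3 intrinsics, pixels), "k1" (the pictures are not rectified: a ray, as slopes to the right and down, at radius r is drawn at 1 + k1 r^2 times it, then the intrinsics apply), "extrinsics" (4x4, takes a point from world to camera coordinates); the wrist camera has in their place "T_tool_cam" (4x4, takes a point from camera to tool coordinates, whose origin is the TCP and whose axes are the flange's). Camera axes: x right, y up, looking along -z (the intrinsics and any distortion apply to the point x, -y, -z); pixel columns grow to the right and rows downward; lengths in m; the calibration is good to about 2 mm. A picture is of the moment at which its call begins: read the wrist's pose just before it. calibration takes no time and is no camera call.
A pose or a line that the arm cannot do raises robot.PlanningError and nothing moves.
- workorder.close_job(): hands the job in; it is judged then, once.
Trained networks look in the newest picture that a camera, given by its name, has taken for a name from the list of things; names that differ only in an ending like _2 or _b are one class to them, and where a whole thing is asked for, a point or a joint stands for the part that bears it (a point fixed in the world has none). Each returns a list of dicts, best first, with "p" (0 to 1); they miss things now and then, are a little off and sometimes report something else, mostly with a low value. They report only what shows in the picture. A call takes as long as a camera call.
- recognise(label, camera): "rect" ([centre column, centre row, width, height] in pixels, round what is visible of it).
Readings, each from a call of its own:
- robot.current_time_s(): time.
- robot.current_joint_positions(): joint angles.
- robot.current_dq(): joint speeds.
- robot.current_joint_torque(): joint torques, N m.
- robot.current_tool_pos(): TCP position.
- robot.current_eef_rot(): TCP orientation.
- robot.current_contact_force(): force on the tool from outside, world axes, zero at the start.
- robot.current_torque(): the same for the moment, N m.
- robot.current_finger_gap(): opening from 0.0 (shut) to 1.0 (fully open).
- robot.current_gripper_force(): force on a finger pad.
Only numpy, scipy, OpenCV 4.12 (cv2) and the standard library are available. Lean on these libraries where they do the work, as an engineer would, in place of code of your own. Each camera call takes 0.05 s, during which the arm holds its last target. There are 200 camera calls.

## Task

With one finger against a spoke, push the specimen wheel round until the short steel tube stands centred in front of the camera's lens, and let the wheel come to rest there; then press the shutter release down with a fingertip and let it come back up. Nothing is picked up or lifted: do not touch the tube or the three black specimens in the wheel's cups, press the release only when the tube is in place, and leave the larger tube offcut, the black ring and the jar where they are.

Things in the scene. Friction and masses are not known exactly. Their poses are not given: they have to be found in the camera images.
- station: the inspection station, fixed to the bench: a 500 x 150 x 10 mm aluminium plate with the white camera on one end. Origin on the bench plane, exactly under the wheel's axis; +x runs along the plate from the wheel's axis towards the lens, z up. The camera's lens axis lies in the plane y = 0 of this frame. The lens barrel is 52 mm across and begins 179 mm from the wheel's axis; the camera behind it (62 mm wide) reaches to 325 mm; its top is 103 mm above the bench.
- lens (a point): the centre of the lens's front glass, 72 mm above the bench; same axes as the station (the lens looks along -x, at the wheel's axis)
- wheel_hub (a point): the wheel's centre, on its vertical axis, 53 mm above the bench (half-way up the spokes). It turns with the wheel: its +x points along the spoke that carries the steel tube. Four equal spokes, 90 degrees apart. The hub is 44 mm across, its top 73 mm above the bench; the pedestal under it is 72 mm across at its foot, 48 mm above.
- spoke_mid (a point): a point in the middle of the tube's spoke, 70 mm from the wheel's axis, axes as wheel_hub. Spokes are bare bars 10 mm wide, from 45 to 61 mm above the bench, with free air below them down to the plate's top at 10 mm. Each ends in a dark steel cup (38 mm across, rim 63 mm above the bench) centred 125 mm from the axis. Pushed sideways here it yields at about 3 N; it stops with a slow push, but coasts a few degrees after a brisk one.
- wheel (a joint): the wheel's angle, rad, 0 at the start, positive counter-clockwise seen from above; free to turn either way by more than a full turn
- tube_center (a point): the centre of the short steel tube (25 mm outside, 19 mm inside, 36 mm tall) standing loose in one cup; its top is 89 mm above the bench. It is the only hollow and the tallest specimen on the wheel.
- mount1_center (a point): centre of a black specimen puck, 25 mm across and 18 mm tall, with a steel inlay, loose in the cup 90 degrees counter-clockwise from the tube; its top is 71 mm above the bench
- mount2_center (a point): centre of a like puck in the cup opposite the tube
- mount3_center (a point): centre of a like puck in the cup 90 degrees clockwise from the tube
- shutter_top (a point): the middle of the top of the shutter release: a round black button, 28 mm across, in a round grey housing 44 mm across and 12 mm high, fixed to the bench to the left or right of the wheel; its top is 22 mm above the bench when up; it is pressed straight down
- shutter (a joint): how far the release is pressed, m: 0 up, 0.006 fully down, which takes about 5 N; it springs back up
- offcut_center (a point): centre of the larger loose steel tube offcut, 34 mm across and 60 mm tall, standing on the bench on the other side of the wheel from the release; not part of the job
- lens_ring_center (a point): centre of a loose black ring, 52 mm across and 22 mm tall, lying on the bench; not part of the job
- jar_center (a point): centre of a loose jar, 48 mm across and 65 mm tall, on the bench; not part of the job

How it is judged:
By the outcome, as a careful person would: the job done as asked, in the order asked, and still so for the second after the job is handed in, with the robot touching nothing.
It also fails if it takes over 48 s, if anything falls off the work surface, if the arm or the gripper's body presses on something with over 40 N, if the wrist force passes 120 N, or if a joint passes its speed limit or range.

## Working session

There is one attempt and no reset: what is moved stays moved. The work goes in short steps, each a Python script; the robot and the scene stay as the last script left them, time stands still between calls to the robot, and variables do not carry over. Pictures are saved under pics/ and viewed, at most 10 in all, crops included, and the job is handed in when it is done.

```bash
mkdir -p pics; ls; cat > h.py <<'E'
import numpy as np, cv2
from station import robot, fingers, vision, workorder, recognise
from scipy.spatial.transform import Rotation as R
def cal(n):
    c=vision.calibration(n); K=np.array(c["mtx"]); k1=c["k1"]
    if "extrinsics" in c: E=np.array(c["extrinsics"])
    else:
        T=np.eye(4); T[:3,:3]=R.from_euler("xyz",robot.current_eef_rot(),degrees=True).as_matrix(); T[:3,3]=robot.current_tool_pos()
        E=np.linalg.inv(T@np.array(c["T_tool_cam"]))
    return K,k1,E
def proj(P,C):
    K,k1,E=C; p=E[:3,:3]@np.array(P)+E[:3,3]; s=np.array([p[0],-p[1]])/-p[2]
    s=s*(1+k1*(s@s)); return (K@[*s,1])[:2]
def at_z(uv,z,C):
    K,k1,E=C; d=(np.linalg.inv(K)@[*uv,1])[:2]; s=d.copy()
    for _ in range(20): s=d/(1+k1*(s@s))
    r=E[:3,:3].T@np.array([s[0],-s[1],-1]); o=-E[:3,:3].T@E[:3,3]
    return o+r*(z-o[2])/r[2]
def snap(n,f):
    im=vision.grab_frame(n); cv2.imwrite("pics/"+f,cv2.cvtColor(im,cv2.COLOR_RGB2BGR)); return im
E
python3 - <<'E'
from h import *
Z=dict(wheel_hub=.073,tube_center=.089,mount1_center=.071,shutter_top=.022,offcut_center=.06,lens_ring_center=.022,jar_center=.065,lens=.072,station=.01)
print(robot.current_time_s())
for n in ["top","side"]:
    snap(n,n+"0.png"); C=cal(n)
    print(n,"cam at",-C[2][:3,:3].T@C[2][:3,3])
    for k,z in Z.items():
        for d in recognise(k,n)[:4]:
            if d["p"]>.2: print(k,round(d["p"],2),np.round(d["rect"]),np.round(at_z(d["rect"][:2],z,C),3))
print(robot.current_time_s(), robot.current_eef_rot())
E
```

```text
pics
0.0
top cam at [ 0.27170595 -0.01477999  1.56412201]
wheel_hub 0.58 [270. 209.  61.  58.] [ 0.487 -0.062  0.073]
wheel_hub 0.23 [158. 204.   6.   7.] [0.494 0.33  0.073]
mount1_center 0.53 [305. 215.   5.   3.] [ 0.469 -0.182  0.071]
shutter_top 0.59 [160. 203.   6.   8.] [0.506 0.335 0.022]
offcut_center 0.44 [354. 210.  14.  10.] [ 0.491 -0.355  0.06 ]
lens_ring_center 0.47 [133. 239.  12.  17.] [0.373 0.423 0.022]
jar_center 0.64 [373. 182.  17.  14.] [ 0.59  -0.427  0.065]
lens 0.6 [260. 185. 104. 134.] [ 0.57  -0.023  0.072]
lens 0.35 [160. 203.   4.  11.] [0.497 0.325 0.072]
station 0.49 [272. 205.  76.  78.] [ 0.509 -0.07   0.01 ]
side cam at [ 0.39298653 -0.73604949  0.79397964]
wheel_hub 0.83 [251. 217. 104.  76.] [ 0.51  -0.105  0.073]
mount1_center 0.52 [236. 244.  12.  10.] [ 0.459 -0.184  0.071]
shutter_top 0.45 [251. 218. 105.  76.] [ 0.518 -0.064  0.022]
shutter_top 0.29 [264. 209. 159. 126.] [ 0.563 -0.036  0.022]
offcut_center 0.55 [266. 316.  14.  26.] [ 0.495 -0.377  0.06 ]
lens_ring_center 0.48 [191. 131.  15.  10.] [0.38  0.386 0.022]
jar_center 0.81 [322. 339.  27.  33.] [ 0.595 -0.449  0.065]
lens 0.61 [265. 209. 157. 126.] [ 0.554 -0.084  0.072]
station 0.69 [266. 208. 158. 130.] [ 0.57  -0.024  0.01 ]
1.0 [-1.79999436e+02  1.73768578e-03  2.05625427e+01]
```

```bash
python3 - <<'E'
import cv2
a=cv2.imread("pics/top0.png")[120:300,110:410]; cv2.imwrite("pics/t1.png",cv2.resize(a,(800,480),interpolation=cv2.INTER_CUBIC))
a=cv2.imread("pics/side0.png")[90:390,140:440]; cv2.imwrite("pics/s1.png",cv2.resize(a,(600,600),interpolation=cv2.INTER_CUBIC))
E
```

```text
(no output)
```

View pics/t1.png

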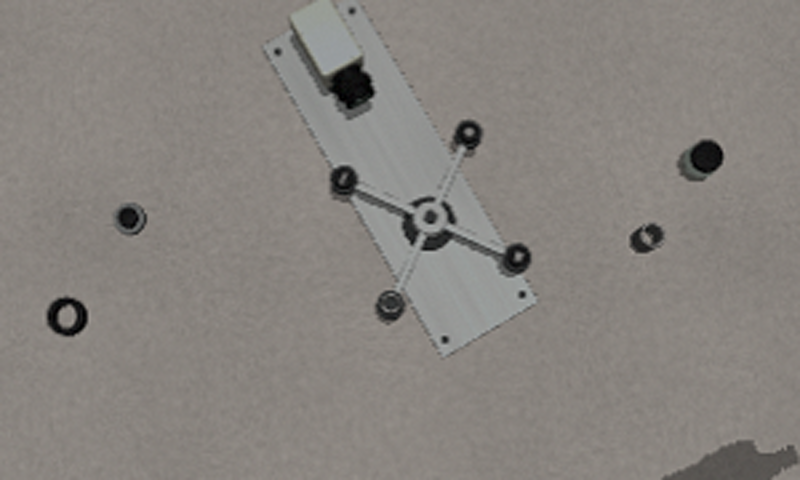

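View pics/s1.png

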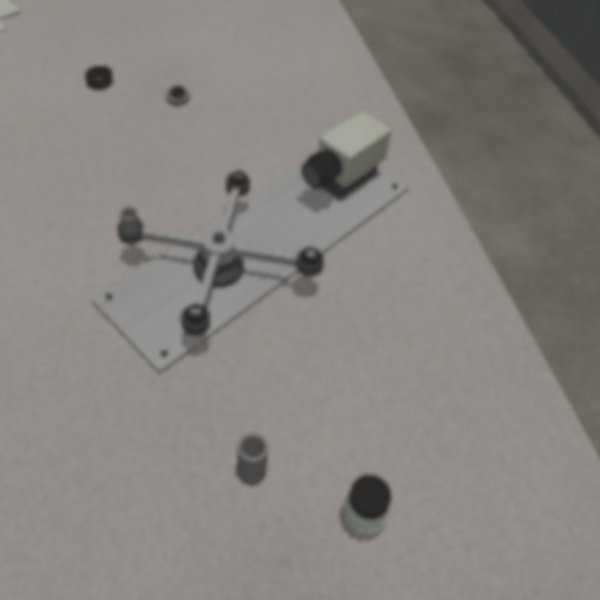

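The overhead crop shows the tube in the near-left cup (crop 390,305; full picture about 256,234), the hub at (430,217), the lens at (352,85), and the release at (130,218). The offcut and the jar are on the right. The side crop confirms that the tall specimen is in that cup. Next I'll look from close by.

```bash
python3 - <<'E'
from h import *
C=cal("top")
f=lambda x,y,z: at_z((110+x*.375,120+y*.375),z,C)
h=f(430,217,.073); t=f(390,305,.089); l=f(350,88,.072); b=f(130,218,.022)
print(h,t,l,b)
a=lambda p:np.degrees(np.arctan2(*(p-h)[1::-1])); print(a(t),a(l),np.linalg.norm((t-h)[:2]))
T=np.array(vision.calibration("wrist")["T_tool_cam"]); print(T.round(3), vision.calibration("wrist")["mtx"])
# put camera over the hub, slightly to the lens
yaw=20.56
Rm=R.from_euler("xyz",[180,0,yaw],degrees=True).as_matrix()
tgt=h+[.02,.01,0]; z=.36
for yaw in (20,-70,110,0,-30):
    Rm=R.from_euler("xyz",[180,0,yaw],degrees=True).as_matrix()
    d=Rm@T[:3,3]; ax=Rm@-T[:3,2]; cz=z+d[2]; s=(cz-.06)/-ax[2]
    p=tgt-d-ax*s; p[2]=z
    q=robot.inverse_kinematics(p,[180,0,yaw]); print(yaw,p,q)
    if q is not None: break
fingers.gripper_to(0.0)
robot.move_to(p,[180,0,yaw])
C=cal("wrist"); snap("wrist","w1.png"); print(robot.current_time_s())
for k,z in dict(tube_center=.089,wheel_hub=.073,mount1_center=.071,lens=.072).items():
    for d in recognise(k,"wrist")[:4]:
        print(k,round(d["p"],2),np.round(d["rect"]),np.round(at_z(d["rect"][:2],z,C),3))
E
```

```text
[ 0.51224992 -0.06443845  0.073     ] [ 0.39526318 -0.01493605  0.089     ] [0.68370237 0.04465656 0.072     ] [0.50974789 0.33941171 0.022     ]
157.06457301261577 32.468554937280786 0.127029074651135
[[ 0.002  0.966  0.26   0.063]
 [ 1.    -0.002 -0.     0.001]
 [ 0.     0.26  -0.966 -0.125]
 [ 0.     0.     0.     1.   ]] [[277.14952154   0.         257.15934772]
 [  0.         277.14952154 193.91539852]
 [  0.           0.           1.        ]]
20 [ 0.57989006 -0.03649876  0.36      ] [ 21.89335122  22.86376917 -31.17506874  67.0062038   11.62020295
  93.09093115 -76.61063307]
4.05
tube_center 0.74 [476. 224.  49.  37.] [ 0.609 -0.39   0.089]
tube_center 0.56 [208. 262.  13.  20.] [ 0.408 -0.019  0.089]
wheel_hub 0.72 [256. 202. 138. 126.] [ 0.523 -0.057  0.073]
mount1_center 0.73 [311. 255.  19.  20.] [ 0.467 -0.174  0.071]
lens 0.63 [240. 136. 145. 272.] [ 0.609 -0.002  0.072]
```

View pics/w1.png

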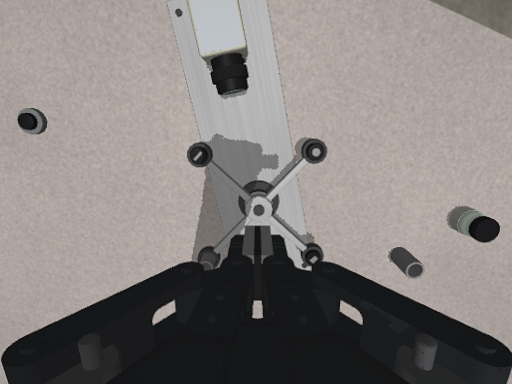

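The wrist picture shows the hub at (259,210), the tube's cup at (207,257), the other cups at (200,154), (314,150) and (312,254), and the lens straight up the plate at (233,92). I'll fit the hub, the wheel angle and the plate yaw from both pictures.

```bash
python3 - <<'E'
from h import *
from scipy.optimize import least_squares
C=cal("top"); W=cal("wrist")
im=cv2.imread("pics/top0.png"); g=cv2.cvtColor(im,6)
s=np.cross; c=lambda x,y:(110+x*.375,120+y*.375)
def plate(img,Cm,pts):  # pts pairs on long edges; refine by subpixel gradient search across edge
    out=[]
    for a,b in pts:
        a,b=np.array(a,float),np.array(b,float); n=np.array([-(b-a)[1],(b-a)[0]]); n/=np.linalg.norm(n); P=[]
        for t in np.linspace(.06,.94,40):
            o=a+t*(b-a); k=np.arange(-6,6.01,.25); q=(o+k[:,None]*n).astype(np.float32)
            v=cv2.GaussianBlur(cv2.remap(img,q[:,:1],q[:,1:],1).astype(np.float32),(1,9),0).ravel()
            d=np.abs(np.gradient(v)); P.append(at_z(o+k[d.argmax()]*n,.01,Cm)[:2])
        P=np.array(P,np.float32); vx,vy,x,y=cv2.fitLine(P,cv2.DIST_HUBER,0,.002,.001).ravel()
        out.append((np.degrees(np.arctan2(vy,vx)),np.array([x,y])))
    return out
H=[]
for img,Cm,pts in [(g,C,[(c(265,45),c(443,357)),(c(375,15),c(537,299))]),
                (cv2.imread("pics/w1.png",0),W,[((168,2),(191,120)),((266,2),(284,110))])]:
    o=plate(img,Cm,pts); print("edges",[(x[0],x[1].round(3)) for x in o])
    th=np.radians(np.mean([(x[0]+90)%180-90 for x in o])); nn=np.array([-np.sin(th),np.cos(th)])
    print("yaw",np.degrees(th),"width",nn@(o[0][1]-o[1][1]),"centre offset",nn@(o[0][1]+o[1][1])/2)
    H.append((th,nn))
def fit(Cm,hub,cups):
    def res(p):
        r=[proj([p[0],p[1],.073],Cm)-hub]
        for i,(uv,z) in cups.items():
            a=p[2]+i*np.pi/2; r.append(proj([p[0]+.125*np.cos(a),p[1]+.125*np.sin(a),z],Cm)-uv)
        return np.concatenate(r)
    return least_squares(res,[.51,-.064,2.74],loss="soft_l1")
a=fit(C,np.array(c(430,216)),{0:(c(390,304),.075),1:(c(517,258),.066),2:(c(468,134),.066),3:(c(344,181),.066)})
b=fit(W,np.array([259,210.]),{0:((208,257),.07),1:((312,255),.066),2:((314,150),.066),3:((200,154),.066)})
for r,(th,nn) in zip((a,b),H): print(r.x[:2],np.degrees(r.x[2]),r.fun.round(1),"hub offset",nn@r.x[:2])
E
```

```text
edges [(np.float32(30.799568), array([0.553, 0.045], dtype=float32)), (np.float32(31.414911), array([ 0.617, -0.088], dtype=float32))]
yaw 31.107237 width 0.14673617 centre offset -0.32050055
edges [(np.float32(31.363575), array([0.682, 0.127], dtype=float32)), (np.float32(31.506475), array([ 0.742, -0.009], dtype=float32))]
yaw 31.435022 width 0.14690287 centre offset -0.321001
[ 0.51158695 -0.06446037] 156.78564356094674 [ 0.   0.6  0.1  0.3  0.1 -0.1  0.1 -0.2 -0.4 -0.6] hub offset -0.3194981336492249
[ 0.51341396 -0.06467637] 156.88266373773766 [-0.2 -1.  -0.7  3.6  1.3  1.3  1.7 -0.2 -1.6 -0.4] hub offset -0.3229454007651725
```

```bash
python3 - <<'E'
from push import *
i,sg=1,-1; f0=156.8
robot.move_to(*pose(f0,i,sg,.065,.045,.16))
robot.line_to(*pose(f0,i,sg,.065,.045),velocity=.1)
print(robot.current_time_s(), robot.current_contact_force())
print(robot.line_to(*pose(f0,i,sg,.068,.020),velocity=.05,f_stop=8))
for f in np.linspace(f0,YAW+4,11):
    s=robot.line_to(*pose(f,i,sg),velocity=.04,f_stop=15)
    if s: print("stop",f,robot.current_contact_force()); break
print(robot.current_time_s(), robot.current_contact_force())
robot.pause(.2)
robot.line_to(*pose(YAW+4,i,sg,.068,.040),velocity=.08)
robot.line_to(*pose(YAW+4,i,sg,.068,.040,.16),velocity=.2)
C=cal("wrist"); snap("wrist","w2.png"); snap("top","t2.png"); snap("side","s2.png"); print(robot.current_time_s())
a=cv2.imread("pics/t2.png")[120:300,110:410]; a=cv2.resize(a,(500,300),interpolation=cv2.INTER_CUBIC)
b=cv2.resize(cv2.imread("pics/w2.png"),(400,300)); s=cv2.resize(cv2.imread("pics/s2.png")[120:270,150:400],(500,300))
o=np.zeros((600,800,3),np.uint8);o[:300,:500]=a;o[300:,:400]=b;o[300:,400:]=cv2.resize(s,(400,300));cv2.imwrite("pics/m2.png",o)
E
```

```text
7.475 [ 0.32747755  0.21759554 -0.7408501 ]
False
13.7167 [-1.70468895 -0.35179572 -1.34567184]
15.1917
```

View pics/m2.png

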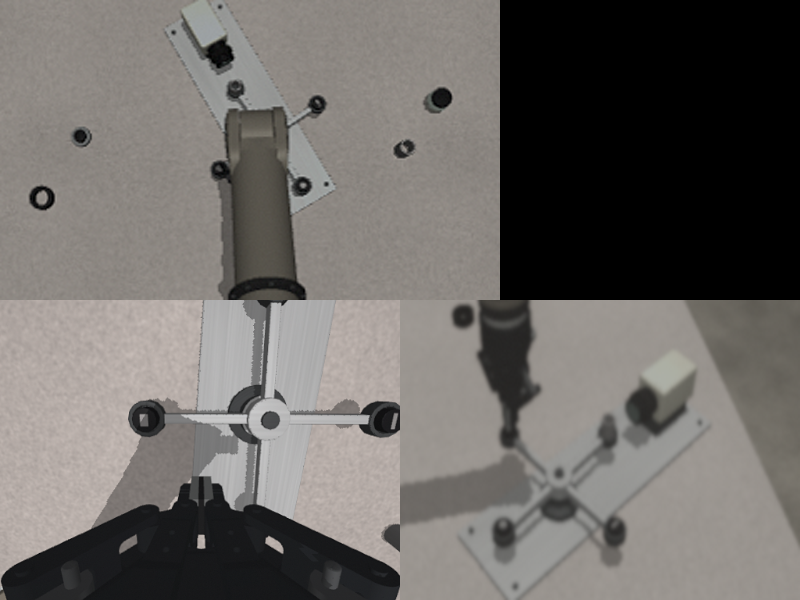

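The tube now stands close to the lens and is upright in its cup. In the top panel the cups are at (236,88), (317,104), (303,186) and (221,170). I'll measure the angle at full resolution.

```bash
python3 - <<'E'
import cv2,numpy as np
a=cv2.imread("pics/t2.png")[160:240,225:315]; a=cv2.resize(a,(720,640)[:2] if 0 else (650,578),interpolation=cv2.INTER_CUBIC)
cv2.imwrite("pics/t3.png",a)
E
python3 - <<'E'
from push import *
C=cal("top"); W=cal("wrist")
c=lambda x,y:(110+x*.6,120+y*.6); w=lambda x,y:(x*1.28,(y-300)*1.28)
for n,Cm,p in [("tube t",C,c(236,87)),("m3 t",C,c(317,104)),("m2 t",C,c(303,186)),("m1 t",C,c(221,170)),("m1 w",W,w(147,418)),("m3 w",W,w(383,418)),("hub w",W,w(268,420))]:
    P=at_z(p,.08 if "tube" in n else .073 if "hub" in n else .066,Cm)[:2]; d=P-HUB
    print(n,P.round(4),np.linalg.norm(d).round(4),np.degrees(np.arctan2(d[1],d[0])))
E
```

```text
tube t [0.6128 0.0061] 0.1227 35.14355201118575
m3 t [ 0.5832 -0.1655] 0.1233 -55.000732788694954
m2 t [ 0.4093 -0.1373] 0.1263 -144.7762173199906
m1 t [0.4389 0.0332] 0.1223 126.97920200059701
m1 w [0.44   0.0349] 0.1231 126.10596854670491
m3 w [ 0.5786 -0.159 ] 0.1153 -55.045407157418346
hub w [ 0.508  -0.0627] 0.0048 158.01861487199773
```

View pics/t3.png

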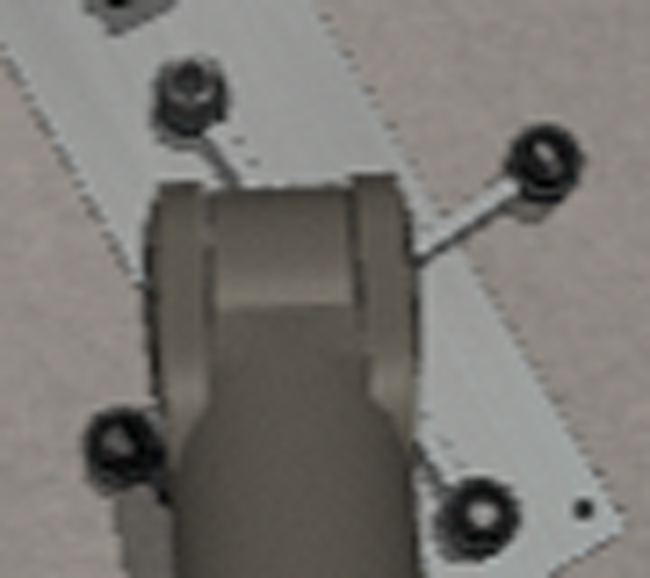

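View pics/w2.png

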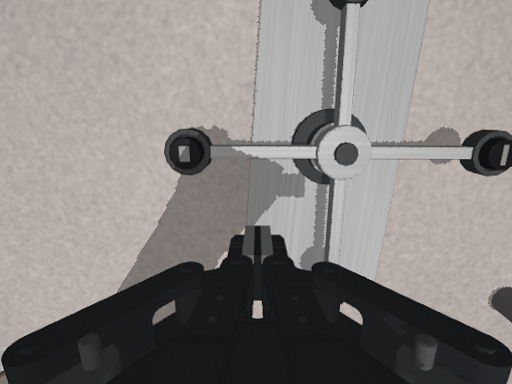

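The wheel measures about 35.5°, against 35.3° commanded, so the nominal geometry holds. The last 4° goes by the same path.

```bash
python3 - <<'E'
from push import *
i,sg=1,-1; F=31.1
robot.line_to(*pose(YAW+4,i,sg,.068,.040),velocity=.15)
robot.line_to(*pose(YAW+4,i,sg,.070,.020),velocity=.06)
robot.line_to(*pose(YAW+4,i,sg),velocity=.03)
print(robot.line_to(*pose(F,i,sg),velocity=.01,f_stop=15))
robot.pause(.3)
robot.line_to(*pose(F,i,sg,.068,.040),velocity=.08)
robot.line_to(*pose(F,i,sg,.068,.040,.16),velocity=.2)
W=cal("wrist"); snap("wrist","w4.png")
# button: go above, gripper shut, and look from where the view is clear
B=np.array([.508,.337]); robot.move_to([*B,.16],[180,0,60]); print(robot.current_time_s())
snap("top","t4.png"); snap("side","s4.png"); print(recognise("shutter_top","top")[:2])
b=cal("wrist"); snap("wrist","w5.png"); print(b[2].tolist())
np.save("w4.npy",W[2]); np.save("w5.npy",b[2])
a=cv2.resize(cv2.imread("pics/t4.png")[135:255,200:320],(600,600),interpolation=cv2.INTER_CUBIC); cv2.imwrite("pics/t5.png",a)
o=np.hstack([cv2.resize(cv2.imread(f"pics/w{k}.png"),(400,300)) for k in (4,5)]); cv2.imwrite("pics/m4.png",o)
E
```

```text
False
20.3417
[]
[[0.8650840331502673, -0.5016258317440655, 0.001067949223324994, -0.2717585278188521], [0.4845603646529851, 0.8350992096979474, -0.260404613955345, -0.5136115985721094], [0.12973383751294584, 0.2257893595565132, 0.9654989883553613, -0.4334570862744919], [0.0, 0.0, 0.0, 1.0]]
```

View pics/t5.png

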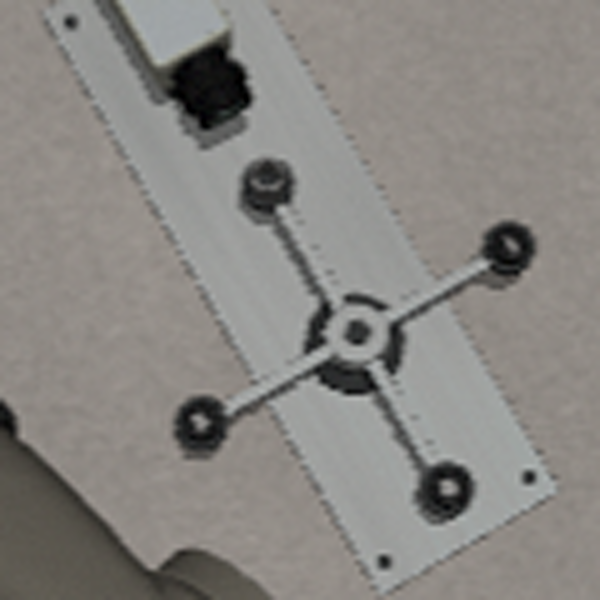

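View pics/m4.png

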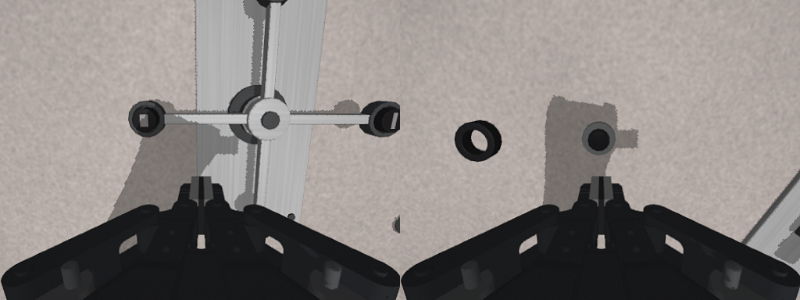

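The tube stands in front of the lens (crop 266,183, with the hub at 357,332). The wrist view shows the release at about (254,178). Next I'll compute the angle and the button position.

```bash
python3 - <<'E'
from push import *
C=cal("top"); K,k,_=cal("wrist"); c=lambda x,y:(200+(x-2)/5,135+(y-2)/5)
f=lambda p,z:at_z(p,z,C)[:2]
m1,m3,m2=f(c(200,424),.066),f(c(509,248),.066),f(c(445,490),.066)
t=f(c(268,181),.089); h=f(c(357,332),.073)
an=lambda d:np.degrees(np.arctan2(d[1],d[0]))
print("m1-m3",an(m1-m3)-90,"tube-m2",an(t-m2),"hub",h,"mid",(m1+m3)/2, "m2->hub",an(h-m2))
g=cv2.imread("pics/t4.png",0)
for A,B in [((55,15),(375,580)),((272,5),(550,480))]:
    print("edge",an(f(c(*A),.01)-f(c(*B),.01)))
print("button",at_z((253.6,178),.022,(K,k,np.load("w5.npy"))), "top",at_z((110+130*.375,120+218*.375),.022,C))
E
```

```text
m1-m3 31.15454377908911 tube-m2 31.112793593871288 hub [ 0.51354843 -0.06354932] mid [ 0.51231366 -0.06299058] m2->hub 30.1893665351356
edge 30.673169643333917
edge 30.674865039384375
button [0.50988311 0.34448485 0.022     ] top [0.50974789 0.33941171 0.022     ]
```

```bash
python3 - <<'E'
from push import *
B=[.510,.3415]
robot.line_to([*B,.055],velocity=.12)
print(robot.line_to([*B,.031],velocity=.015,f_stop=9),robot.current_tool_pos(),robot.current_contact_force())
robot.pause(.3); print(robot.current_contact_force())
robot.line_to([*B,.055],velocity=.03); robot.line_to([*B,.16],velocity=.2); robot.pause(.3)
print(robot.current_time_s(),robot.current_contact_force())
E
```

```text
True [0.50993855 0.34146997 0.03333534] [-0.20811473  0.19989007  4.06834721]
[ 0.01246877 -0.07855207  5.6072988 ]
25.1083 [-0.2731483  -0.60543893 -0.08044185]
```

```bash
python3 -c "
from h import *
print(workorder.close_job())"
```

```text
the job is handed in; nothing more can be done
None
```

The tube stands in front of the lens: the wheel measured about 31.1°, against 30.7–31.4° measured for the plate. The release then went down about 5.7 of its 6 mm before the 9 N force stop tripped, the finger was lifted clear, and the job was handed in at about 25 s. I took no picture afterwards to confirm that the button came back up.

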